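# Nip a freshly glued volume in the bench clamp and free it again

## Robot

A 6-joint arm with a two-finger parallel gripper is mounted at the origin on the work surface. World frame = base frame: x ahead of the robot, y to its left, z up, the work surface at z = 0. Lengths are in m, angles in degrees, forces in N, time in s.
With the tool pointing down it reaches from about 0.25 to 0.725 m from the base axis. Payload 9.7 kg.
Tool frame: the origin (TCP) lies between the finger pads; the fingertips stand 19 mm ahead of it and the grasp point (between the pads) is the TCP; x points along the fingers, y is the direction in which the jaws open and shut, and the axes are right-handed (so a half turn about x gives the same grasp; the last joint's range is limited). The gripper opens to 85 mm and grips with 20 to 120 N. Pads are 22 mm wide; open, the fingers measure 114 mm over their backs; the gripper's body (76 mm by 85 mm) begins 54 mm behind the grasp point. The pads swing forward as they close: fully open they stand 13 mm farther back than shut.
Start: joints at [-74.485, 4.979, 10.078, 95.1, 0, 90], TCP at [0.147, -0.53, 0.25] pointing down, gripper open.
Joint ranges: [-179.16, 179.16], [-48.56, 103.87], [-65.8, 70.77], [-126.05, 130.52], [-82.76, 87.17], [-180, 180]. Speed limits (degrees/s): [127.2, 127.2, 147.25, 180, 180, 180].

## Interface

Orientations are given as [roll, pitch, yaw] about the fixed x, y, z axes, in that order (R = Rz(yaw) Ry(pitch) Rx(roll)).
In Python, from workcell import bot gives the robot as it stands. The module is installed in compiled form; this text tells all that it offers.
- The arm moves only by the shell command python3 -m handwheel 'ROWS' [FORCE]. ROWS is JSON, a list of rows, each a list of 7 numbers: the turn, a rotation vector about the tool's x, y, z in degrees, then the shift along the tool's x, y, z in m, then the closure, from -1 (fully open) to 1 (shut), so that 0 is half open. In form: [[ax, ay, az, dx, dy, dz, fingers], ...]. A call has 1 to 20 rows; each row is the pose to reach, as a shift and turn from the pose commanded when the call began, along the tool's axes at that moment; what a row does not reach only later rows make up. A row lasts 1/8 s, in which the tool goes at most 62.5 mm and 10.7 degrees, less where a joint would pass 70% of its speed; a pose out of reach is approached as far as the arm can. A call with a gripper value outside its range is refused whole. The fingers move at their own pace and stop on an object; FORCE is the grip in N (left out, the last holds). Time passes only in rows, so rows that repeat a pose let the fingers close. It gives the time, the measured TCP pose, the force and the opening at its end, in the units of the state.
- bot.get_obs(): the state, without advancing time (a new reading comes with each control period).
- bot.camera(name): name is "scene" or "top"; returns a dict with "frame" (384x512x3 uint8, red, green, blue), "fx", "fy", "cx", "cy" (pixels), "R" (3x3) and "t" (3): a world point X has camera coordinates R X + t. Camera axes: x right, y down, z forward; pixel columns grow to the right and rows downward; lengths in m; the calibration is good to about 2 mm. A picture is of the moment at which its call begins. There is no depth.
- bot.job_done(): hands the job in, once; it reports no verdict.
Trained networks look in a picture, given as the dict that the camera call returned (one of the last four; its "shot" number tells which), for a name from the list of things; names that differ only in an ending like _2 or _b are one class to them, and where a whole thing is asked for, a point or a joint stands for the part that bears it (a point fixed in the world has none). Each returns a list of dicts, best first, with "conf" (0 to 1); they miss things now and then, are a little off and sometimes report something else, mostly with a low value. They report only what shows in the picture. A call takes as long as a camera call. They do not tell look-alikes from the thing itself.
- bot.look_for(name, picture): "bbox" ([left, top, width, height] as shares, 0 to 1, of the picture: columns of its width, rows of its height, round what is visible of it).
- bot.tip_of(name, picture): "centre" ([column, row] as shares, 0 to 1, of the picture: columns of its width, rows of its height: a listed point, or the origin of a listed thing).
The state is a dict: "time": time; "q": joint angles; "qd": joint speeds; "joint_efforts": joint torques, N m; "ee_pos": TCP position; "tcp_rot": TCP orientation; "wrist_force": force on the tool from outside, world axes, zero at the start; "torque": the same for the moment, N m; "opening": finger opening in m.
Only numpy, scipy, OpenCV 4.12 (cv2) and the standard library are available. Lean on these libraries where they do the work, as an engineer would, in place of code of your own. Each camera call takes 0.05 s, during which the arm holds its last target.

## Task

The blue volume standing in the bench clamp has just had its spine glued. Pump the orange trigger until the moving jaw has pushed it against the fixed jaw and nips it gently with about 20 N, let go and leave it nipped, hands off, for two seconds; then hold down the red release lever and slide the clamp head back fully home, leaving the volume standing on the bed. Do not crush the volume or touch it yourself, do not force the clamp, and leave the other things on the bench where they are.

Things in the scene. Friction and masses are not known exactly. Their poses are not given: they have to be found in the camera images.
- press: The bed of the clamp: grey board 420 x 160 x 18 mm fixed on the table, steel bar (top 22 mm above the table) along its middle. Origin at the centre of its underside. Its +x points along the bar the way the moving jaw advances, +z up.
- clamp_head (a joint): Green clamp head riding on the bar (52 mm wide, 120 mm long, housing top 82 mm above the table); metres advanced along the bed's +x from fully home. 0 = fully home against its stop, largest 0.11. A brake on the bar keeps it from going back; with the release held down it slides either way with 2 to 7 N.
- press_plate: The moving jaw: wooden plate 12 x 140 x 80 mm ahead of the head. Origin at table height under the middle of its pressing face (30 to 110 mm above the table); +x points at the volume. Sprung on the head, 6 N per mm. When the trigger is let go the head settles back 1 to 2 mm, so the nip drops by some 40 %: pressing the trigger until it pushes back with 15 N leaves 11 to 18 N, most if pumped twice.
- trigger (a joint): Orange trigger behind the head, radians pressed: 0 = at rest (sprung up), 0.34 = fully down against a hard stop. Pressed straight down from above at its pad. The first 0.06 rad are idle, then the head creeps forwards, about 10 mm for a full stroke; when let go the trigger springs back by itself.
- trigger_pad (a point): Middle of the upper face of the trigger's pad (50 mm along the bed's x, 36 mm wide). 72 mm above the table at rest, 38 mm fully down; it goes almost straight down while the head carries it about 10 mm along +x. At mid-pad a free stroke needs 3 N at first, 6 N at its end, up to 9 N while the volume slides along. Once the volume bears on the fixed jaw each newton more adds 2 to 3 N of nip.
- release (a joint): Red release lever on top of the head, radians pressed: 0 = brake on, 0.22 = fully down against a stop. It must be held down beyond 0.08 for the head to slide back; it springs up when let go. Needs 3 to 5 N, with the clamp tight up to about 18 N, then gives suddenly.
- release_pad (a point): Middle of the upper face of the release lever's pad (42 mm along the bed's x, 36 mm wide), 91 mm above the table at rest, about 10 mm lower when fully down. At its rear edge (19 mm towards the bed's -x) a lip stands 14 mm above the pad; a finger can push the head back by it. The moving jaw's back lies 48 mm towards +x and stands 19 mm higher.
- volume_center (a point): Centre of the bound volume (blue covers, 36 mm thick along the bed's x, 148 mm wide, 106 mm high, 0.3 to 0.65 kg) standing on its spine on the bed between the jaws, underside 24 mm above the table; axes about those of the bed. Ahead of it stands the fixed jaw, a wooden plate 110 mm high, set 7 to 43 mm beyond the volume's front cover; where exactly is not measured.
- paste_jar_at (a point): Bystander, to be left alone: clear jar with white cap, 60 mm across, 75 mm high, beside the clamp. The point is on it, 4 mm above the table.
- eraser_at (a point): Bystander, to be left alone: white eraser 50 x 22 x 14 mm, beside the clamp. The point is on it, 4 mm above the table.
- bulldog_clip_at (a point): Bystander, to be left alone: black paper clip 65 x 32 x 16 mm, beside the clamp. The point is on it, 4 mm above the table.
- phone_at (a point): Bystander, to be left alone: black phone 150 x 72 x 9 mm. The point is on it, 4 mm above the table.
- pencil_at (a point): Bystander, to be left alone: red pencil, 170 mm. The point is on it, 4 mm above the table.
- bone_folder_at (a point): Bystander, to be left alone: ivory-coloured flat folding tool 150 x 20 x 4 mm. The point is on it, 4 mm above the table.
- scissors_at (a point): Bystander, to be left alone: scissors with black handles, lying. The point is on it, 4 mm above the table.
Mind the look-alikes: they are no part of the job. What is shaped like the part that bears volume_center but black or yellow is not meant.

How it is judged (in metres and radians):
On the way, in this order (a step that is already met when the one before it is completed fails the run):
1. the volume is nipped between the jaws with 8 to 32 N, the robot off the clamp, for one and a half seconds (contact force between volume and press_plate between 8 and 32 N and contact force between each of the arm, the fingers and press below 0.3 N), for 1.5 s.
2. the clamp head is slid back fully home (value of joint clamp_head below 0.006 m), for 0.2 s.
At the end, for the whole second after the job is handed in: the clamp head is home (within 6 mm of its stop), trigger and release lever sprung back (within 0.05 rad), and the volume stands still and upright (within 0.1 rad) on the bed ahead of the jaw, within 25 mm of the bed's middle line (value of joint clamp_head below 0.006 m and value of joint each of trigger, release below 0.05 rad and angle between volume_center's own z axis and vertical below 0.1 rad and z of volume_center in the frame of press between 0.07 and 0.085 m and x of volume_center in the frame of press above 0.08 m and y of volume_center in the frame of press between -0.025 and 0.025 m and linear speed of volume below 0.01 m/s); the robot touches nothing.
It fails at once if the volume is crushed: more than 50 N between it and the moving jaw (contact force between volume and press_plate above 50 N).
It fails at once if the clamp is forced: the robot presses on it with more than 35 N (contact force between any of the fingers, the arm and press above 35 N).
It fails at once if the robot touches the volume (contact force between any of the fingers, the arm and volume above 1 N).
It fails at once if the volume is tipped or lifted (angle between volume_center's own z axis and vertical above 0.35 rad or z of volume_center in the frame of press above 0.1 m).
It fails at once if another thing on the bench is moved by more than 30 mm (distance of any of paste_jar_at, eraser_at, bulldog_clip_at, phone_at, pencil_at, bone_folder_at, scissors_at from where it was at the start of the episode above 0.03 m).
It also fails if it takes over 72 s, if anything falls off the work surface, if the arm or the gripper's body presses on something with over 40 N, if the wrist force passes 120 N, or if a joint passes its speed limit or range.

## Working session

There is one attempt and no reset: what is moved stays moved. The work goes in short steps, Python scripts to look and compute and a shell command to move; the robot and the scene stay as the last step left them, time stands still between calls to the robot, and variables do not carry over. Pictures are saved under pics/ and viewed, and the job is handed in when it is done.

```bash
mkdir -p pics; cat > h.py <<'E'
import numpy as np, cv2
from workcell import bot
def pix(c,X):
    p=np.array(c["R"])@np.array(X)+np.array(c["t"]); return np.array([c["fx"]*p[0]/p[2]+c["cx"],c["fy"]*p[1]/p[2]+c["cy"]])
def atz(c,uv,z):
    R=np.array(c["R"]);t=np.array(c["t"]);d=R.T@np.array([(uv[0]-c["cx"])/c["fx"],(uv[1]-c["cy"])/c["fy"],1]);o=-R.T@t
    return o+d*(z-o[2])/d[2]
def save(c,n): cv2.imwrite("pics/"+n,cv2.cvtColor(c["frame"],cv2.COLOR_RGB2BGR))
E
python3 - <<'E'
from h import *
o=bot.get_obs();print(o)
for n in("scene","top"):
    c=bot.camera(n);save(c,n+"0.png")
    for k,z in dict(press=0,press_plate=0,trigger_pad=.072,release_pad=.091,volume_center=.077,paste_jar_at=.004,eraser_at=.004,bulldog_clip_at=.004,phone_at=.004,pencil_at=.004,bone_folder_at=.004,scissors_at=.004).items():
        for r in bot.tip_of(k,c)[:2]:
            uv=np.array(r["centre"])*[512,384]; print(n,k,round(r["conf"],2),uv.round(1),atz(c,uv,z).round(4))
E
```

```text
{'time': 0.0, 'q': array([-7.44834819e+01,  5.01180861e+00,  1.00341141e+01,  9.50985915e+01,
       -2.04190058e-03,  8.99993661e+01]), 'qd': array([-0.03874707, -0.08654361, -0.10673601, -0.0560932 ,  0.06329614,
        0.04964942]), 'joint_efforts': array([ 2.08391793e-03, -5.20384562e+01,  4.64805973e+01,  1.62514084e-02,
        1.65219549e-04,  7.69250477e-06]), 'ee_pos': array([ 0.14707178, -0.52976604,  0.2495732 ]), 'tcp_rot': array([-88.46740011,  89.92368667, 107.04975324]), 'wrist_force': array([0.68247068, 0.16665432, 0.96166874]), 'torque': array([-0.00269606, -0.00260244, -0.02644995]), 'opening': 0.08532363777987331}
scene press 0.91 [260.1 210.3] [0.4976 0.0273 0.    ]
scene press_plate 0.84 [269.3 218.2] [0.5082 0.0769 0.    ]
scene press_plate 0.75 [220.4 220.9] [ 0.6231 -0.0621  0.    ]
scene trigger_pad 0.52 [320.5 297.1] [0.7094 0.3992 0.072 ]
scene trigger_pad 0.4 [225.8 175.7] [ 0.4831 -0.1438  0.072 ]
scene release_pad 0.48 [251.7 194.1] [0.5143 0.0025 0.091 ]
scene volume_center 0.93 [402.3 207.9] [0.2484 0.465  0.077 ]
scene volume_center 0.77 [280.7 212.7
[... 579 characters left out ...]
67 [314.2 186.3] [ 0.4921 -0.148   0.072 ]
top trigger_pad 0.18 [117.5 212.4] [0.4228 0.4149 0.072 ]
top release_pad 0.85 [261.1 182.3] [0.5033 0.0029 0.091 ]
top release_pad 0.52 [284.1 149.3] [ 0.5962 -0.0629  0.091 ]
top volume_center 0.87 [188.9 267.8] [0.2655 0.208  0.077 ]
top volume_center 0.74 [216.9 179.8] [0.5131 0.1291 0.077 ]
top paste_jar_at 0.95 [138.5 174.7] [0.539  0.3778 0.004 ]
top eraser_at 0.55 [235.7 219.8] [0.3991 0.0809 0.004 ]
top bulldog_clip_at 0.47 [284.7 145.7] [ 0.6232 -0.0696  0.004 ]
top pencil_at 0.65 [122.  211.6] [0.4268 0.4264 0.004 ]
top bone_folder_at 0.64 [405.4 156.7] [ 0.5851 -0.4334  0.004 ]
top bone_folder_at 0.49 [238.  219.7] [0.3994 0.0741 0.004 ]
```

View pics/scene0.png

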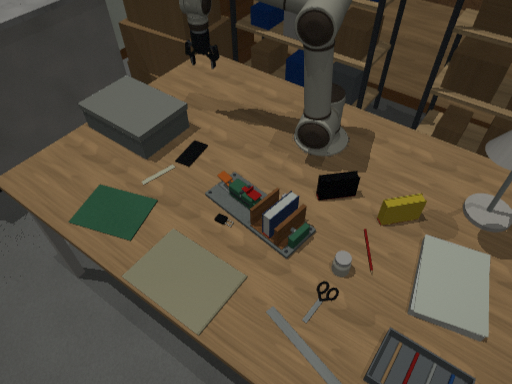

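View pics/top0.png

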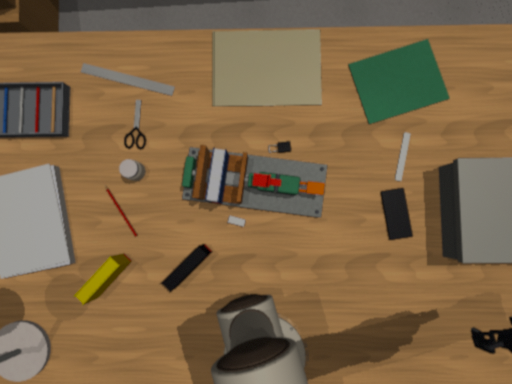

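The top view shows the clamp at (185–325, 148–215), with the trigger at about (314,187), the red release at about (265,181), and the blue volume at (217,177). The black and yellow volumes are decoys. I'll zoom in next.

```bash
python3 - <<'E'
from h import *
c=bot.camera("top");f=cv2.cvtColor(c["frame"],cv2.COLOR_RGB2BGR)
cv2.imwrite("pics/t1.png",cv2.resize(f[140:225,175:335],None,fx=5,fy=5,interpolation=cv2.INTER_CUBIC))
s=bot.camera("scene");g=cv2.cvtColor(s["frame"],cv2.COLOR_RGB2BGR)
cv2.imwrite("pics/s1.png",cv2.resize(g[160:260,195:325],None,fx=6,fy=6,interpolation=cv2.INTER_CUBIC))
def blob(c,lo,hi,roi):
    h=cv2.cvtColor(c["frame"],cv2.COLOR_RGB2HSV);m=cv2.inRange(h,np.array(lo),np.array(hi))
    k=np.zeros_like(m);k[roi[1]:roi[3],roi[0]:roi[2]]=1;m=m*k
    ys,xs=np.nonzero(m);return len(xs),xs.mean(),ys.mean(),xs.min(),xs.max(),ys.min(),ys.max(),cv2.minAreaRect(np.c_[xs,ys].astype(np.float32))
for nm,c,roi in(("top",c,(180,145,330,220)),("scene",s,(200,160,320,250))):
  for k,lo,hi,z in(("red",(0,200,120),(5,255,255),.091),("red2",(174,200,100),(180,255,255),.091),("orange",(8,200,180),(16,255,255),.072)):
    try:
        b=blob(c,lo,hi,roi);print(nm,k,b,atz(c,b[1:3],z))
    except Exception as e: print(nm,k,e)
for cn in("top","scene"):
    cc={"top":c,"scene":s}[cn];print(cn,-np.array(cc["R"]).T@cc["t"],cc["fx"])
E
```

```text
top red (244, np.float64(264.47131147540983), np.float64(180.3360655737705), np.int64(253), np.int64(280), np.int64(174), np.int64(186), ((266.546142578125, 180.6307830810547), (27.287641525268555, 11.783299446105957), 7.125016689300537)) [ 0.50868733 -0.00655767  0.091     ]
top red2 zero-size array to reduction operation minimum which has no identity
top orange zero-size array to reduction operation minimum which has no identity
scene red (67, np.float64(252.55223880597015), np.float64(193.47761194029852), np.int64(242), np.int64(259), np.int64(187), np.int64(198), ((250.2692108154297, 191.8461151123047), (18.02775764465332, 6.656403064727783), 33.6900634765625)) [0.51005288 0.00317543 0.091     ]
scene red2 zero-size array to reduction operation minimum which has no identity
scene orange zero-size array to reduction operation minimum which has no identity
top [1.24719936 0.56825196 1.13783456] 389.4792846541084
scene [1.24719936 0.56825196 1.13783456] 389.4792846541084<stdin>:9: RuntimeWarning: Mean of empty slice.
  ret = ret.dtype.type(ret / rcount)
```

View pics/t1.png

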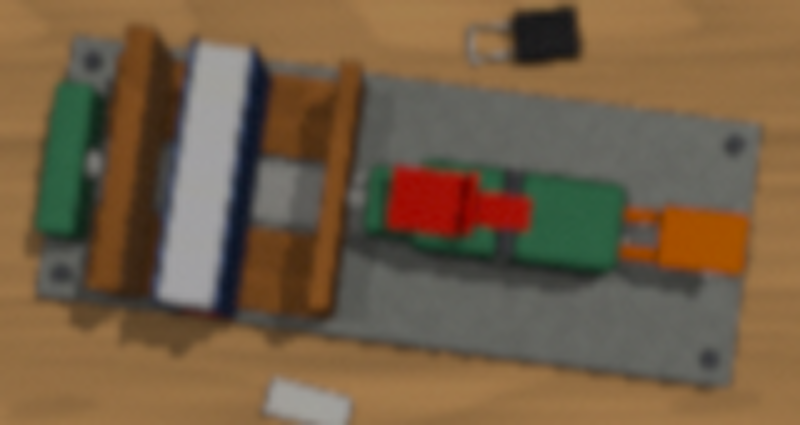

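View pics/s1.png

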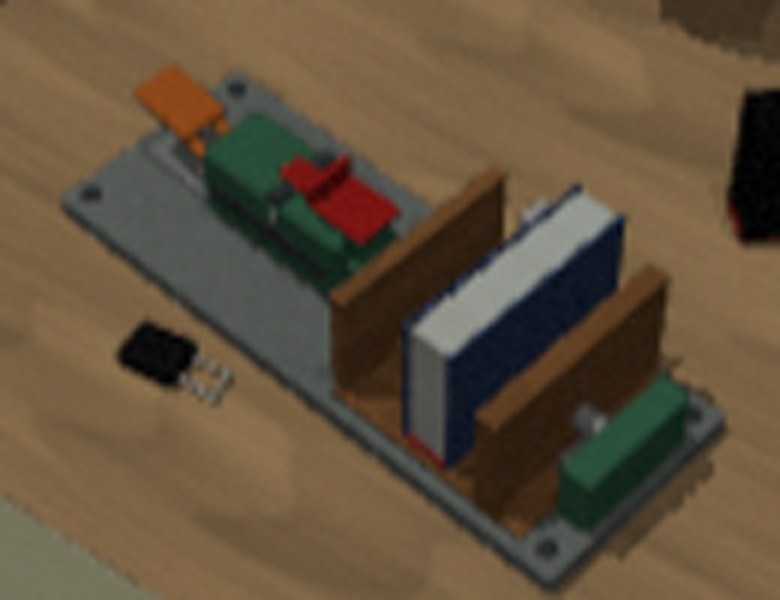

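```bash
python3 - <<'E'
from h import *
c=bot.camera("top")
def P(X,Y,z): return atz(c,((X+.5)/5-.5+175,(Y+.5)/5-.5+140),z)[:2]
C=np.array([P(762,122,.018),P(730,386,.018),P(36,297,.018),P(75,37,.018)])
print(C.round(4)); ctr=C.mean(0)
ax=((C[2]+C[3])-(C[0]+C[1]))/2; L=np.linalg.norm(ax);ax/=L
ay=((C[1]+C[2])-(C[0]+C[3]))/2; W=np.linalg.norm(ay)
print("ctr",ctr,"len",L,W,"yaw",np.degrees(np.arctan2(ax[1],ax[0])),np.degrees(np.arctan2(ay[1],ay[0])))
a=ax;b=np.array([-a[1],a[0]])
def bed(p): d=p-ctr; return np.array([d@a,d@b]).round(4)
for n,X,Y,z in(("trig",703,240,.072),("trigR",747,240,.072),("trigF",660,237,.072),("rel",426,200,.091),("relF",387,197,.091),("liptop",467,203,.105),("plateTop",348,190,.11),("volTop c",205,172,.13),("fixed top right",135,165,.128),("volrear",240,180,.13)):
    p=P(X,Y,z);print(n,p.round(4),bed(p))
E
```

```text
[[ 0.5635 -0.1945]
 [ 0.4059 -0.1721]
 [ 0.4626  0.2415]
 [ 0.62    0.2188]]
ctr [0.51300462 0.0234435 ] len 0.4173464464115118 0.1591530670124673 yaw 82.20282817544972 171.85159210550898
trig [ 0.4884 -0.1508] [-0.1759  0.0008]
trigR [ 0.4881 -0.1757] [-0.2007 -0.0024]
trigF [ 0.4903 -0.1264] [-0.1515  0.0021]
rel [0.5109 0.0065] [-0.017  -0.0002]
relF [0.5128 0.0285] [0.005  0.0009]
liptop [ 0.5075 -0.0163] [-0.0401  0.    ]
plateTop [0.5149 0.0495] [0.0261 0.0017]
volTop c [0.5233 0.1263] [0.1033 0.0037]
fixed top right [0.5278 0.1649] [0.1421 0.0045]
volrear [0.5188 0.1073] [0.0838 0.0057]
```

```bash
cat >> h.py <<'E'
from scipy.spatial.transform import Rotation as Ro
YAW=np.radians(82.0);A=np.array([np.cos(YAW),np.sin(YAW),0]);B=np.array([-A[1],A[0],0]);CTR=np.array([.513,.0234,0])
def W(bx,by,z): return CTR+A*bx+B*by+np.array([0,0,z])
def tool():
    o=bot.get_obs();return o,Ro.from_euler("xyz",o["tcp_rot"],degrees=True).as_matrix()
def bedpos(p): d=np.array(p)-CTR;return np.array([d@A,d@B,d[2]])
def st():
    o,R=tool();print("t",o["time"].__round__(2),"bed",bedpos(o["ee_pos"]).round(4),"F(bed)",np.array([o["wrist_force"]@A,o["wrist_force"]@B,o["wrist_force"][2]]).round(2),"R cols in bed\n",(np.c_[A,B,[0,0,1]].T@R).round(3),"open",o["opening"])
E
python3 - <<'E'
from h import *
o,R=tool();st()
T=W(-.176,0,.115); print("target",T,"tool shift",R.T@(T-o["ee_pos"]))
for s in(1,-1):
    G=np.c_[[0,0,-1],s*B,np.cross([0,0,-1],s*B)]
    print(s,np.degrees(Ro.from_matrix(R.T@G).as_rotvec()))
E
```

```text
t 1.45 bed [-0.5989  0.2853  0.2503] F(bed) [-0.15  0.4  -0.77] R cols in bed
 [[ 0.    -0.917 -0.399]
 [ 0.    -0.399  0.917]
 [-1.    -0.    -0.   ]] open 0.08557369589333313
target [ 0.48850553 -0.15088718  0.115     ] tool shift [ 0.13529631 -0.27391433 -0.43032805]
1 [1.13514572e+02 2.40114847e-03 2.08157616e-03]
-1 [-6.64854284e+01 -1.86007148e-03  2.14563746e-03]
```

```bash
python3 -m handwheel '[[-7,0,0,0,-0.03,-0.047,1],[-14,0,0,0,-0.06,-0.094,1],[-21,0,0,0,-0.09,-0.14,1],[-28,0,0,0,-0.12,-0.188,1],[-35,0,0,0,-0.15,-0.236,1],[-42,0,0,0,-0.18,-0.283,1],[-49,0,0,0,-0.21,-0.33,1],[-56,0,0,0,-0.24,-0.377,1],[-63,0,0,0,-0.26,-0.41,1],[-66.5,0,0,0,-0.274,-0.4303,1],[-66.5,0,0,0.04,-0.274,-0.4303,1],[-66.5,0,0,0.08,-0.274,-0.4303,1],[-66.5,0,0,0.12,-0.274,-0.4303,1],[-66.5,0,0,0.12,-0.274,-0.4303,1],[-66.5,0,0,0.12,-0.274,-0.4303,1]]'; python3 - <<'E'
from h import *
st()
c=bot.camera("top");f=cv2.cvtColor(c["frame"],cv2.COLOR_RGB2BGR)
cv2.imwrite("pics/t2.png",cv2.resize(f[130:235,205:365],None,fx=5,fy=5,interpolation=cv2.INTER_CUBIC))
s=bot.camera("scene");g=cv2.cvtColor(s["frame"],cv2.COLOR_RGB2BGR)
cv2.imwrite("pics/s2.png",cv2.resize(g[120:220,175:305],None,fx=6,fy=6,interpolation=cv2.INTER_CUBIC))
E
```

```text
time: 3.32
ee_pos: [0.489, -0.151, 0.132]
tcp_rot: [81.1, 89.9, -16.9]
wrist_force: [0.2, -0.5, 0.1]
opening: 0.0003
t 3.33 bed [-0.1761 -0.0005  0.132 ] F(bed) [-0.44 -0.29  0.09] R cols in bed
 [[-0.     0.    -1.   ]
 [-0.002 -1.    -0.   ]
 [-1.     0.002  0.   ]] open 0.0002617800534652785
```

View pics/t2.png

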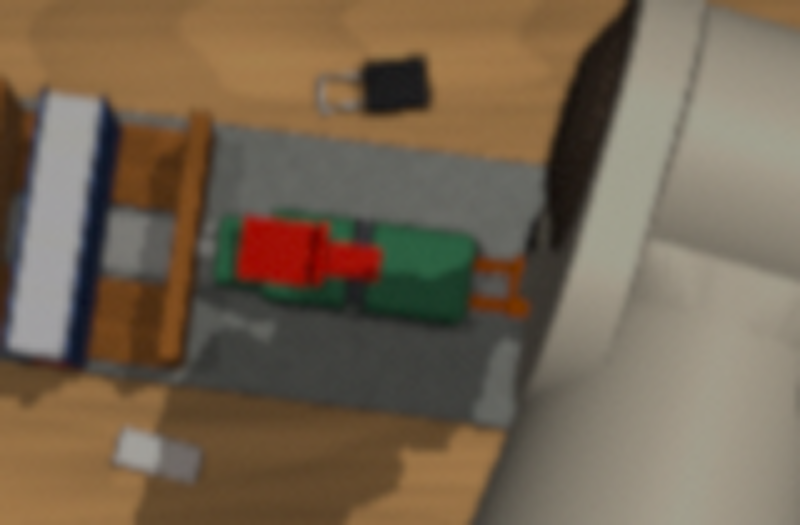

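View pics/s2.png

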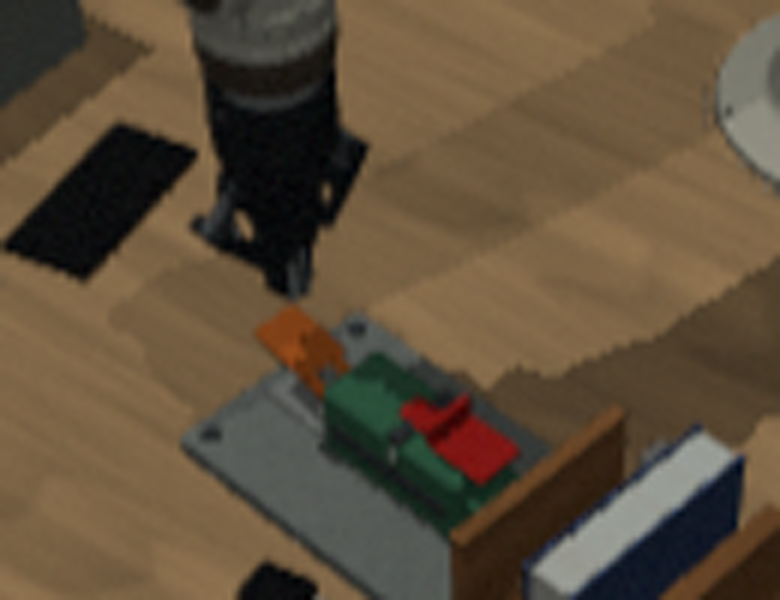

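The tool is aligned: tool x is down and tool z is bed −x. The closed fingers sit about 40 mm above the orange pad. First stroke, stopping short of the end.

```bash
python3 -m handwheel '[[0,0,0,0.03,0,0,1],[0,0,0,0.04,0,0,1],[0,0,0,0.046,0,0,1],[0,0,0,0.052,0,-0.002,1],[0,0,0,0.058,0,-0.004,1],[0,0,0,0.062,0,-0.006,1],[0,0,0,0.064,0,-0.007,1],[0,0,0,0.064,0,-0.007,1]]'; python3 - <<'E'
from h import *
st()
c=bot.camera("scene")
g=cv2.cvtColor(c["frame"],cv2.COLOR_RGB2BGR)
cv2.imwrite("pics/s3.png",cv2.resize(g[120:220,175:305],None,fx=6,fy=6,interpolation=cv2.INTER_CUBIC))
E
```

```text
time: 4.42
ee_pos: [0.4897, -0.1438, 0.0664]
tcp_rot: [102.3, 90.0, 4.3]
wrist_force: [1.4, -2.8, 3.6]
opening: 0.0001
t 4.42 bed [-0.1688 -0.0002  0.0664] F(bed) [-2.61 -1.76  3.59] R cols in bed
 [[ 0.     0.    -1.   ]
 [-0.001 -1.    -0.   ]
 [-1.     0.001 -0.   ]] open 8.770202917657878e-05
```

View pics/s3.png

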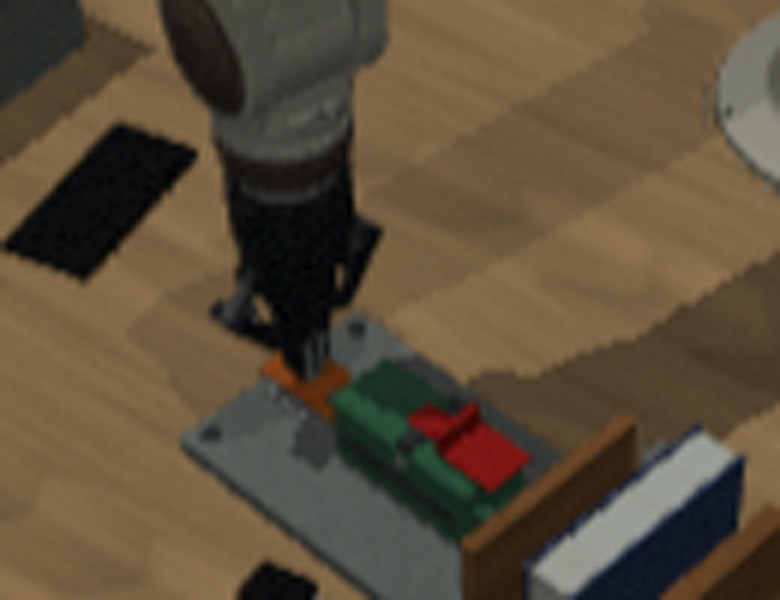

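The trigger is pressed and the head has advanced. Now I'll finish the stroke and let it spring up.

```bash
python3 -m handwheel '[[0,0,0,0.003,0,-0.001,1],[0,0,0,0.005,0,-0.002,1],[0,0,0,0.005,0,-0.002,1],[0,0,0,-0.005,0,-0.001,1],[0,0,0,-0.02,0,0,1],[0,0,0,-0.036,0,0,1],[0,0,0,-0.036,0,0,1]]'; python3 -c "
from h import *
st()"
python3 -m handwheel '[[0,0,0,0.010,0,0,1],[0,0,0,0.016,0,-0.001,1],[0,0,0,0.022,0,-0.003,1],[0,0,0,0.028,0,-0.005,1],[0,0,0,0.034,0,-0.007,1],[0,0,0,0.039,0,-0.009,1],[0,0,0,0.041,0,-0.010,1],[0,0,0,0.041,0,-0.010,1]]';python3 -c "
from h import *
st()"
```

```text
time: 5.35
ee_pos: [0.49, -0.1442, 0.104]
tcp_rot: [76.7, 89.9, -21.3]
wrist_force: [0.2, 0.2, -0.1]
opening: 0.0002
t 5.35 bed [-0.1692 -0.0006  0.104 ] F(bed) [ 0.24 -0.22 -0.06] R cols in bed
 [[-0.001  0.    -1.   ]
 [-0.002 -1.    -0.   ]
 [-1.     0.002  0.001]] open 0.00015160814982204712
time: 6.35
ee_pos: [0.4908, -0.1339, 0.0612]
tcp_rot: [-139.0, 90.0, 123.0]
wrist_force: [-2.0, -2.3, 3.5]
opening: -0.0001
t 6.35 bed [-1.588e-01  1.000e-04  6.120e-02] F(bed) [-2.52  1.69  3.55] R cols in bed
 [[ 0.  0. -1.]
 [ 0. -1. -0.]
 [-1. -0. -0.]] open -0.00011994284631661503
```

```bash
python3 -m handwheel '[[0,0,0,-0.010,0,0,1],[0,0,0,-0.028,0,0,1],[0,0,0,-0.04,0,0,1],[0,0,0,-0.04,0,0,1],[0,0,0,-0.028,0,0,1],[0,0,0,-0.022,0,-0.002,1],[0,0,0,-0.016,0,-0.004,1],[0,0,0,-0.010,0,-0.006,1],[0,0,0,-0.004,0,-0.008,1],[0,0,0,0,0,-0.009,1],[0,0,0,0,0,-0.009,1]]';python3 -c "
from h import *
st()"
python3 -m handwheel '[[0,0,0,-0.010,0,0,1],[0,0,0,-0.028,0,0,1],[0,0,0,-0.04,0,0,1],[0,0,0,-0.04,0,0,1],[0,0,0,-0.028,0,0,1],[0,0,0,-0.022,0,-0.002,1],[0,0,0,-0.016,0,-0.004,1],[0,0,0,-0.010,0,-0.006,1],[0,0,0,-0.004,0,-0.008,1],[0,0,0,0,0,-0.009,1],[0,0,0,0,0,-0.009,1]]';python3 - <<'E'
from h import *
st()
s=bot.camera("scene");g=cv2.cvtColor(s["frame"],cv2.COLOR_RGB2BGR)
cv2.imwrite("pics/s4.png",cv2.resize(g[150:250,190:320],None,fx=6,fy=6,interpolation=cv2.INTER_CUBIC))
E
```

```text
time: 7.72
ee_pos: [0.492, -0.1245, 0.061]
tcp_rot: [-159.7, 89.9, 102.4]
wrist_force: [-1.7, 1.6, 4.3]
opening: 0.0003
t 7.72 bed [-0.1494  0.0002  0.061 ] F(bed) [1.39 1.92 4.33] R cols in bed
 [[ 0.001  0.001 -1.   ]
 [ 0.    -1.    -0.001]
 [-1.    -0.    -0.001]] open 0.0003183532373767858
time: 9.1
ee_pos: [0.4933, -0.1156, 0.0611]
tcp_rot: [-163.9, 89.9, 98.1]
wrist_force: [-1.4, 1.9, 3.7]
opening: -0.0
t 9.1 bed [-0.1404  0.0002  0.0611] F(bed) [1.65 1.67 3.65] R cols in bed
 [[ 0.001  0.001 -1.   ]
 [ 0.    -1.    -0.001]
 [-1.    -0.    -0.001]] open -4.2118437396330275e-05
```

View pics/s4.png

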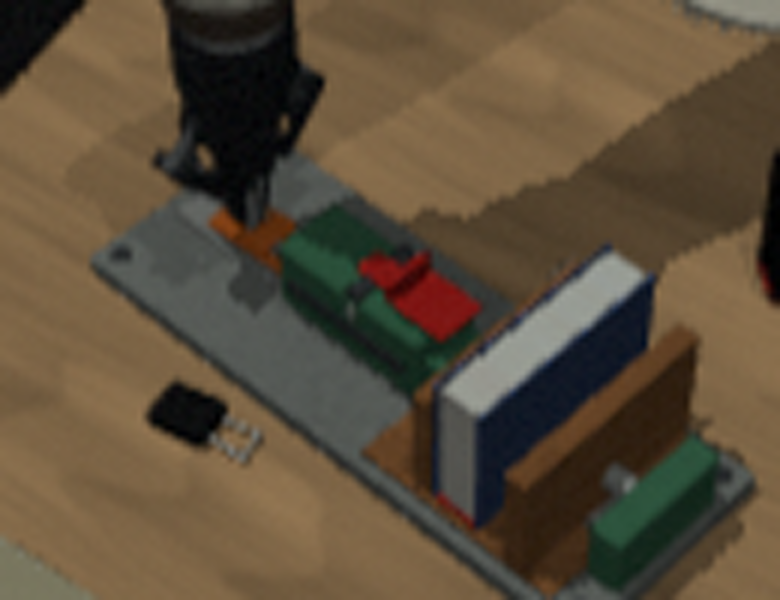

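The moving jaw has nearly reached the volume. A gap of about 15 mm to the fixed jaw remains. From here I'll stroke in smaller steps and read the force.

```bash
python3 -m handwheel '[[0,0,0,-0.010,0,0,1],[0,0,0,-0.028,0,0,1],[0,0,0,-0.04,0,0,1],[0,0,0,-0.04,0,0,1],[0,0,0,-0.028,0,0,1],[0,0,0,-0.022,0,-0.002,1],[0,0,0,-0.018,0,-0.004,1],[0,0,0,-0.014,0,-0.005,1]]'
python3 -m handwheel '[[0,0,0,0.004,0,-0.001,1],[0,0,0,0.007,0,-0.002,1]]'
python3 -m handwheel '[[0,0,0,0.004,0,-0.001,1],[0,0,0,0.007,0,-0.002,1],[0,0,0,0.007,0,-0.002,1]]'
python3 - <<'E'
from h import *
st()
s=bot.camera("scene");g=cv2.cvtColor(s["frame"],cv2.COLOR_RGB2BGR)
cv2.imwrite("pics/s5.png",cv2.resize(g[150:250,190:320],None,fx=6,fy=6,interpolation=cv2.INTER_CUBIC))
E
```

```text
time: 10.15
ee_pos: [0.4937, -0.1111, 0.0749]
tcp_rot: [-71.9, 90.0, -169.9]
wrist_force: [-1.1, -3.0, 4.0]
opening: 0.0002
time: 10.4
ee_pos: [0.4941, -0.1092, 0.0682]
tcp_rot: [-46.8, 90.0, -144.8]
wrist_force: [-3.1, -3.1, 5.6]
opening: 0.0002
time: 10.78
ee_pos: [0.4945, -0.1066, 0.0613]
tcp_rot: [-174.0, 89.9, 88.1]
wrist_force: [-1.8, 1.8, 6.3]
opening: 0.0001
t 10.78 bed [-0.1313  0.0002  0.0613] F(bed) [1.52 1.99 6.3 ] R cols in bed
 [[ 0.001  0.001 -1.   ]
 [ 0.    -1.    -0.001]
 [-1.    -0.    -0.001]] open 9.657124705445065e-05
```

View pics/s5.png

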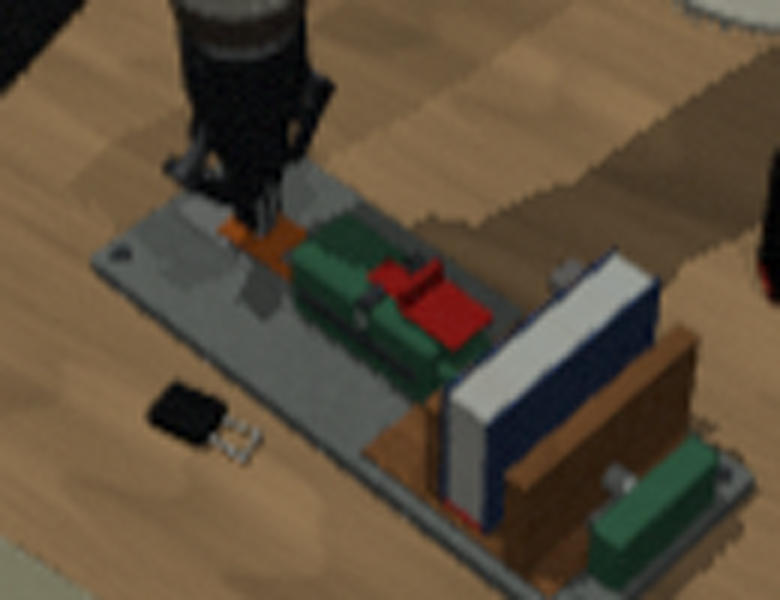

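The volume is now sliding, and the gap left to the fixed jaw is smaller. Next stroke, with force checks.

```bash
python3 -m handwheel '[[0,0,0,-0.010,0,0,1],[0,0,0,-0.028,0,0,1],[0,0,0,-0.04,0,0,1],[0,0,0,-0.04,0,0,1],[0,0,0,-0.028,0,0,1],[0,0,0,-0.022,0,-0.002,1],[0,0,0,-0.018,0,-0.004,1],[0,0,0,-0.016,0,-0.004,1]]'
python3 -m handwheel '[[0,0,0,0.003,0,-0.001,1],[0,0,0,0.004,0,-0.001,1]]'
python3 -m handwheel '[[0,0,0,0.003,0,-0.001,1],[0,0,0,0.004,0,-0.001,1]]'
```

```text
time: 11.82
ee_pos: [0.4949, -0.1031, 0.077]
tcp_rot: [-88.6, 90.0, 173.5]
wrist_force: [-1.1, -0.8, 5.7]
opening: -0.0001
time: 12.08
ee_pos: [0.4951, -0.1022, 0.0732]
tcp_rot: [-107.4, 90.0, 154.6]
wrist_force: [-2.8, -0.1, 5.6]
opening: -0.0002
time: 12.32
ee_pos: [0.4953, -0.1011, 0.0693]
tcp_rot: [-162.9, 90.0, 99.1]
wrist_force: [-2.5, 0.1, 5.3]
opening: 0.0001
```

```bash
python3 -c "
from h import *
st()"; python3 -m handwheel '[[0,0,0,0.003,0,-0.001,1],[0,0,0,0.004,0,-0.001,1]]'
```

```text
t 12.32 bed [-0.1257  0.0002  0.0693] F(bed) [-0.21  2.53  5.28] R cols in bed
 [[ 0.  0. -1.]
 [ 0. -1. -0.]
 [-1. -0. -0.]] open 8.31440251154389e-05
time: 12.58
ee_pos: [0.4955, -0.0998, 0.0654]
tcp_rot: [-177.8, 89.9, 84.2]
wrist_force: [-2.9, 1.4, 7.1]
opening: -0.0001
```

```bash
python3 -m handwheel '[[0,0,0,0.002,0,-0.001,1],[0,0,0,0.004,0,-0.001,1]]'
python3 - <<'E'
from h import *
s=bot.camera("scene");g=cv2.cvtColor(s["frame"],cv2.COLOR_RGB2BGR)
cv2.imwrite("pics/s6.png",cv2.resize(g[150:250,190:320],None,fx=6,fy=6,interpolation=cv2.INTER_CUBIC))
E
```

```text
time: 12.82
ee_pos: [0.4957, -0.0986, 0.0616]
tcp_rot: [178.4, 89.9, 80.4]
wrist_force: [-3.4, 4.8, 9.1]
opening: 0.0
```

View pics/s6.png

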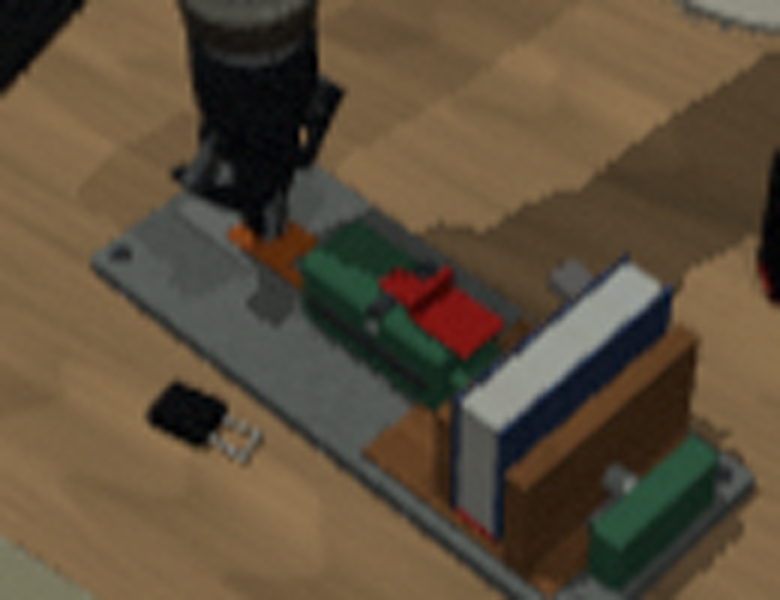

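The volume is about to meet the fixed jaw. On the next stroke I'll watch for about 15 N.

```bash
python3 -m handwheel '[[0,0,0,-0.010,0,0,1],[0,0,0,-0.028,0,0,1],[0,0,0,-0.04,0,0,1],[0,0,0,-0.04,0,0,1],[0,0,0,-0.032,0,-0.001,1],[0,0,0,-0.026,0,-0.001,1],[0,0,0,-0.026,0,-0.001,1]]'
python3 -m handwheel '[[0,0,0,0.002,0,-0.0005,1],[0,0,0,0.003,0,-0.001,1]]'
```

```text
time: 13.75
ee_pos: [0.4954, -0.0982, 0.0863]
tcp_rot: [-101.7, 89.9, 160.3]
wrist_force: [-1.0, 1.6, 2.2]
opening: -0.0001
time: 14.0
ee_pos: [0.4959, -0.0975, 0.0843]
tcp_rot: [1.8, 90.0, -96.2]
wrist_force: [-1.0, -2.3, 2.7]
opening: 0.0
```

```bash
python3 -m handwheel '[[0,0,0,0.002,0,-0.0005,1],[0,0,0,0.002,0,-0.001,1]]'
```

```text
time: 14.25
ee_pos: [0.4962, -0.0965, 0.0823]
tcp_rot: [52.7, 90.0, -45.3]
wrist_force: [-0.1, -2.9, 3.9]
opening: 0.0002
```

```bash
python3 -m handwheel '[[0,0,0,0.002,0,-0.0005,1],[0,0,0,0.003,0,-0.0005,1]]'
```

```text
time: 14.5
ee_pos: [0.4964, -0.0959, 0.0793]
tcp_rot: [91.6, 90.0, -6.4]
wrist_force: [-0.3, -2.1, 5.3]
opening: 0.0002
```

```bash
python3 -m handwheel '[[0,0,0,0.002,0,-0.0005,1],[0,0,0,0.002,0,-0.0005,1]]'
```

```text
time: 14.75
ee_pos: [0.4964, -0.0953, 0.0772]
tcp_rot: [116.8, 90.0, 18.8]
wrist_force: [1.1, -2.2, 3.0]
opening: -0.0002
```

```bash
python3 -m handwheel '[[0,0,0,0.002,0,-0.0005,1],[0,0,0,0.002,0,-0.0005,1]]'
```

```text
time: 15.0
ee_pos: [0.4964, -0.0948, 0.0752]
tcp_rot: [128.5, 90.0, 30.5]
wrist_force: [1.6, -3.1, 4.6]
opening: -0.0001
```

```bash
python3 -m handwheel '[[0,0,0,0.002,0,-0.0005,1],[0,0,0,0.003,0,-0.0005,1]]'
```

```text
time: 15.25
ee_pos: [0.4965, -0.0943, 0.0724]
tcp_rot: [126.2, 90.0, 28.3]
wrist_force: [0.4, -1.5, 6.1]
opening: -0.0001
```

```bash
python3 -m handwheel '[[0,0,0,0.002,0,-0.0005,1],[0,0,0,0.002,0,-0.0005,1]]'
```

```text
time: 15.5
ee_pos: [0.4966, -0.0936, 0.0703]
tcp_rot: [159.2, 90.0, 61.2]
wrist_force: [1.1, 0.5, 5.1]
opening: -0.0002
```

```bash
python3 -m handwheel '[[0,0,0,0.002,0,-0.0005,1],[0,0,0,0.002,0,-0.0005,1]]'
```

```text
time: 15.75
ee_pos: [0.4967, -0.093, 0.0684]
tcp_rot: [158.0, 89.9, 60.0]
wrist_force: [0.9, 0.1, 6.2]
opening: 0.0002
```

```bash
python3 -m handwheel '[[0,0,0,0.002,0,-0.0005,1],[0,0,0,0.002,0,-0.0005,1]]'; python3 - <<'E'
from h import *
s=bot.camera("scene");g=cv2.cvtColor(s["frame"],cv2.COLOR_RGB2BGR)
cv2.imwrite("pics/s7.png",cv2.resize(g[180:245,245:325],None,fx=9,fy=9,interpolation=cv2.INTER_CUBIC))
E
```

```text
time: 16.0
ee_pos: [0.4968, -0.0924, 0.0665]
tcp_rot: [159.2, 89.9, 61.3]
wrist_force: [1.1, 0.4, 7.0]
opening: 0.0001
```

View pics/s7.png

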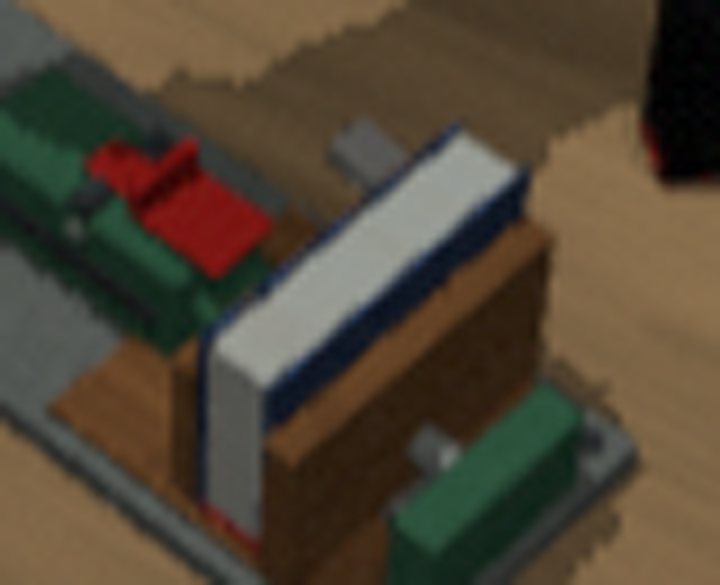

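```bash
python3 -m handwheel '[[0,0,0,0.002,0,-0.0005,1],[0,0,0,0.002,0,-0.0005,1]]'
```

```text
time: 16.3
ee_pos: [0.4969, -0.0918, 0.0645]
tcp_rot: [164.0, 89.9, 66.0]
wrist_force: [0.4, 0.9, 7.0]
opening: -0.0
```

```bash
python3 -m handwheel '[[0,0,0,0.002,0,-0.0005,1],[0,0,0,0.0025,0,-0.0005,1]]'
```

```text
time: 16.55
ee_pos: [0.497, -0.0911, 0.0621]
tcp_rot: [164.2, 89.9, 66.2]
wrist_force: [0.7, 1.9, 8.0]
opening: 0.0001
```

```bash
python3 -m handwheel '[[0,0,0,-0.010,0,0,1],[0,0,0,-0.028,0,0,1],[0,0,0,-0.04,0,0,1],[0,0,0,-0.04,0,0,1],[0,0,0,-0.032,0,-0.001,1],[0,0,0,-0.026,0,-0.001,1],[0,0,0,-0.026,0,-0.001,1]]'
python3 - <<'E'
from h import *
s=bot.camera("scene");g=cv2.cvtColor(s["frame"],cv2.COLOR_RGB2BGR)
cv2.imwrite("pics/s8.png",cv2.resize(g[150:250,190:320],None,fx=6,fy=6,interpolation=cv2.INTER_CUBIC))
st()
E
```

```text
time: 17.42
ee_pos: [0.4964, -0.0907, 0.0868]
tcp_rot: [-101.1, 89.9, 160.9]
wrist_force: [-0.2, 1.0, 2.1]
opening: -0.0001
t 17.48 bed [-0.1153  0.0005  0.0872] F(bed) [1.54 0.9  0.69] R cols in bed
 [[ 0.     0.    -1.   ]
 [ 0.001 -1.    -0.   ]
 [-1.    -0.001 -0.   ]] open 5.060124208399333e-05
```

View pics/s8.png

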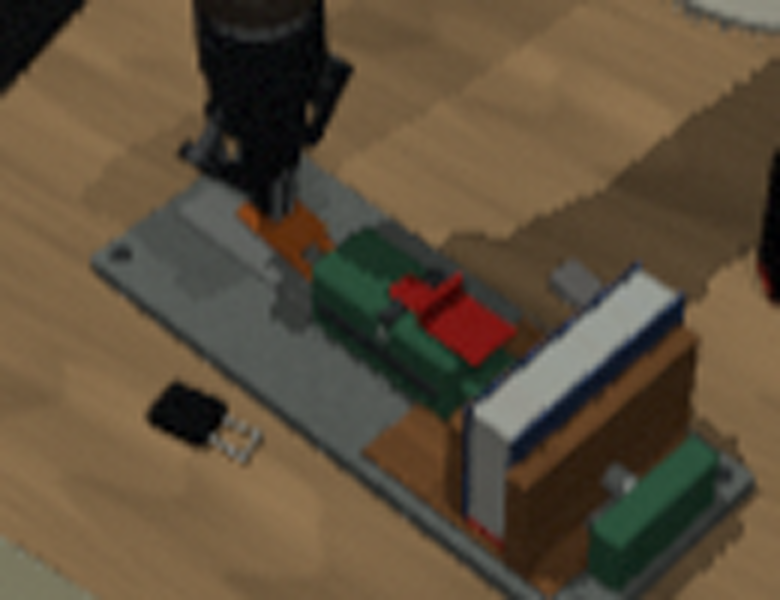

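```bash
python3 -m handwheel '[[0,0,0,0.002,0,-0.0005,1],[0,0,0,0.002,0,-0.001,1]]'
```

```text
time: 17.73
ee_pos: [0.497, -0.0901, 0.0858]
tcp_rot: [16.4, 90.0, -81.6]
wrist_force: [0.4, -0.7, 2.4]
opening: -0.0001
```

```bash
python3 -m handwheel '[[0,0,0,0.002,0,-0.0005,1],[0,0,0,0.003,0,-0.001,1]]'
```

```text
time: 17.98
ee_pos: [0.4973, -0.0891, 0.0829]
tcp_rot: [54.0, 90.0, -44.0]
wrist_force: [-0.3, -2.8, 4.4]
opening: 0.0002
```

```bash
python3 -m handwheel '[[0,0,0,0.002,0,-0.0005,1],[0,0,0,0.003,0,-0.001,1]]'
```

```text
time: 18.23
ee_pos: [0.4974, -0.0881, 0.0798]
tcp_rot: [57.3, 90.0, -40.7]
wrist_force: [-0.2, -3.3, 5.5]
opening: -0.0002
```

```bash
python3 -m handwheel '[[0,0,0,0.002,0,-0.0005,1],[0,0,0,0.002,0,-0.0005,1]]'
```

```text
time: 18.48
ee_pos: [0.4975, -0.0875, 0.0779]
tcp_rot: [59.0, 90.0, -39.0]
wrist_force: [0.0, -3.7, 5.2]
opening: 0.0
```

```bash
python3 -m handwheel '[[0,0,0,0.002,0,-0.0005,1],[0,0,0,0.002,0,-0.0005,1]]'
```

```text
time: 18.73
ee_pos: [0.4976, -0.0872, 0.076]
tcp_rot: [50.3, 89.9, -47.7]
wrist_force: [-1.0, -3.7, 6.8]
opening: 0.0002
```

```bash
python3 -m handwheel '[[0,0,0,0.002,0,-0.0005,1],[0,0,0,0.002,0,-0.0005,1]]'
```

```text
time: 18.98
ee_pos: [0.4977, -0.0868, 0.0742]
tcp_rot: [46.8, 89.9, -51.2]
wrist_force: [-1.6, -3.8, 8.3]
opening: -0.0001
```

```bash
python3 -m handwheel '[[0,0,0,0.002,0,-0.0005,1],[0,0,0,0.002,0,-0.0005,1]]'
```

```text
time: 19.23
ee_pos: [0.4978, -0.0865, 0.0724]
tcp_rot: [42.3, 89.9, -55.7]
wrist_force: [-2.3, -6.0, 9.3]
opening: 0.0001
```

```bash
python3 -m handwheel '[[0,0,0,0.002,0,-0.0005,1],[0,0,0,0.002,0,-0.0005,1]]'
```

```text
time: 19.48
ee_pos: [0.4978, -0.0861, 0.0706]
tcp_rot: [37.7, 89.9, -60.3]
wrist_force: [-2.4, -5.0, 11.3]
opening: -0.0002
```

The volume bears on the fixed jaw now, since the force rises about 1 N per mm. On to about 15 N, without further x motion.

```bash
python3 -m handwheel '[[0,0,0,0.001,0,0,1],[0,0,0,0.002,0,0,1]]'
```

```text
time: 19.73
ee_pos: [0.4979, -0.086, 0.0689]
tcp_rot: [52.6, 89.9, -45.4]
wrist_force: [-3.7, -4.2, 13.6]
opening: -0.0003
```

```bash
python3 -m handwheel '[[0,0,0,0.001,0,0,1],[0,0,0,0.0015,0,0,1]]'
```

```text
time: 19.98
ee_pos: [0.498, -0.0858, 0.0676]
tcp_rot: [70.0, 89.9, -28.0]
wrist_force: [-4.7, -3.0, 15.7]
opening: -0.0002
```

```bash
python3 -m handwheel '[[0,0,0,0.0005,0,0,1],[0,0,0,0.001,0,0,1]]'
```

```text
time: 20.23
ee_pos: [0.498, -0.0857, 0.0668]
tcp_rot: [80.3, 89.9, -17.7]
wrist_force: [-4.2, -2.7, 16.9]
opening: 0.0002
```

```bash
python3 -m handwheel '[[0,0,0,-0.010,0,0,1],[0,0,0,-0.025,0,0,1],[0,0,0,-0.05,0,0,1],[0,0,0,-0.08,0,0,1],[0,0,0,-0.1,0,0,1],[0,0,0,-0.1,0,0,1],[0,0,0,-0.1,0,0,1],[0,0,0,-0.1,0,0,1],[0,0,0,-0.1,0,0,1],[0,0,0,-0.1,0,0,1]]'; python3 - <<'E'
from h import *
st()
c=bot.camera("top");f=cv2.cvtColor(c["frame"],cv2.COLOR_RGB2BGR)
cv2.imwrite("pics/t9.png",cv2.resize(f[130:235,175:335],None,fx=5,fy=5,interpolation=cv2.INTER_CUBIC))
s=bot.camera("scene");g=cv2.cvtColor(s["frame"],cv2.COLOR_RGB2BGR)
cv2.imwrite("pics/s9.png",cv2.resize(g[150:250,190:320],None,fx=6,fy=6,interpolation=cv2.INTER_CUBIC))
for n,c in(("top",c),("scene",s)):
  for k,z in(("release_pad",.091),("trigger_pad",.072)):
    for r in bot.tip_of(k,c)[:2]:
        uv=np.array(r["centre"])*[512,384];print(n,k,r["conf"],bedpos(atz(c,uv,z)).round(4))
E
```

```text
time: 21.48
ee_pos: [0.4975, -0.0854, 0.165]
tcp_rot: [-92.6, 90.0, 169.4]
wrist_force: [1.0, 0.3, -0.1]
opening: 0.0002
t 21.48 bed [-0.1099  0.0002  0.165 ] F(bed) [ 0.43 -0.98 -0.1 ] R cols in bed
 [[ 0.  0. -1.]
 [ 0. -1. -0.]
 [-1. -0. -0.]] open 0.0002449091151106499
top release_pad 0.73 [0.053  0.0008 0.091 ]
scene release_pad 0.45 [0.0454 0.0035 0.091 ]
scene trigger_pad 0.56 [-0.0936  0.0002  0.072 ]
```

View pics/t9.png

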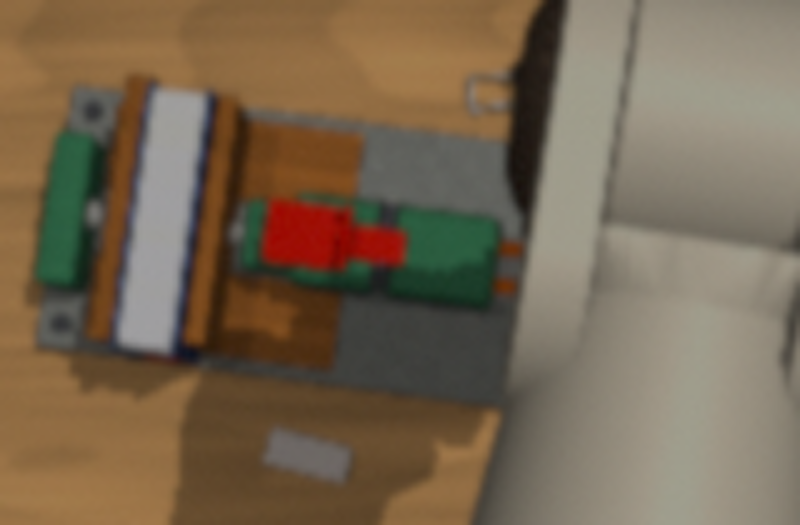

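View pics/s9.png

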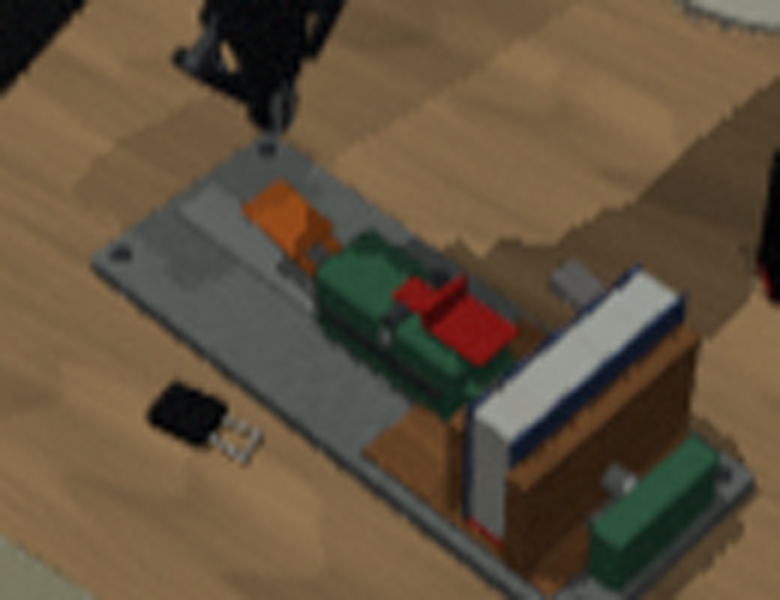

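The volume is nipped between both jaws and the fingers are clear. Next I'll measure the release pad.

```bash
python3 - <<'E'
from h import *
c=bot.camera("top")
def P(X,Y,z): return bedpos(atz(c,((X+.5)/5-.5+175,(Y+.5)/5-.5+130),z))
for n,X,Y,z in(("front",264,232,.091),("pad c",303,236,.091),("lip",348,239,.105),("lipfront",334,238,.091),("plateback",235,220,.11)): print(n,P(X,Y,z).round(4))
E
```

```text
front [0.0749 0.0014 0.091 ]
pad c [0.0528 0.0008 0.091 ]
lip [0.0265 0.0007 0.105 ]
lipfront [ 0.0353 -0.0003  0.091 ]
plateback [ 0.0897 -0.0012  0.11  ]
```

```bash
python3 -m handwheel '[[0,0,0,0,0,-0.03,1],[0,0,0,0,0,-0.06,1],[0,0,0,0,0,-0.09,1],[0,0,0,0,0,-0.12,1],[0,0,0,0,0,-0.15,1],[0,0,0,0,0,-0.163,1],[0,0,0,0,0,-0.163,1],[0,0,0,0,0,-0.163,1],[0,0,0,0,0,-0.163,1],[0,0,0,0,0,-0.163,1],[0,0,0,0,0,-0.163,1],[0,0,0,0,0,-0.163,1],[0,0,0,0,0,-0.163,1],[0,0,0,0,0,-0.163,1],[0,0,0,0,0,-0.163,1],[0,0,0,0,0,-0.163,1]]'; python3 - <<'E'
from h import *
st()
s=bot.camera("scene");g=cv2.cvtColor(s["frame"],cv2.COLOR_RGB2BGR)
cv2.imwrite("pics/s10.png",cv2.resize(g[130:250,190:320],None,fx=5,fy=5,interpolation=cv2.INTER_CUBIC))
E
```

```text
time: 23.82
ee_pos: [0.5202, 0.076, 0.1653]
tcp_rot: [-129.0, 90.0, 133.0]
wrist_force: [-0.1, 0.6, 1.1]
opening: -0.0003
t 23.82 bed [5.310e-02 1.000e-04 1.653e-01] F(bed) [0.55 0.15 1.13] R cols in bed
 [[ 0.  0. -1.]
 [ 0. -1. -0.]
 [-1. -0. -0.]] open -0.0002927328172492587
```

View pics/s10.png

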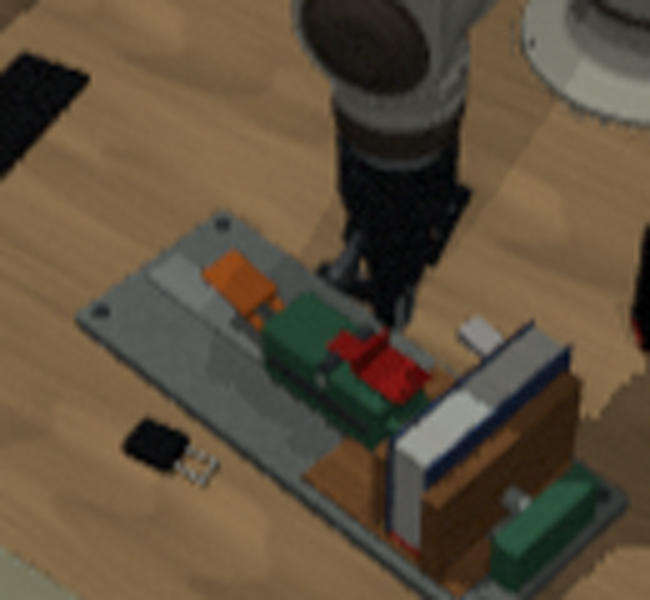

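The fingers have been off the clamp for nearly 3 s and now hover above the red pad. Next I'll descend onto the release.

```bash
python3 -m handwheel '[[0,0,0,0.025,0,0,1],[0,0,0,0.04,0,0,1],[0,0,0,0.05,0,0,1],[0,0,0,0.053,0,0,1],[0,0,0,0.053,0,0,1]]'; python3 - <<'E'
from h import *
st()
s=bot.camera("scene");g=cv2.cvtColor(s["frame"],cv2.COLOR_RGB2BGR)
cv2.imwrite("pics/s11.png",cv2.resize(g[150:250,210:320],None,fx=7,fy=6,interpolation=cv2.INTER_CUBIC))
E
```

```text
time: 24.5
ee_pos: [0.5204, 0.076, 0.1127]
tcp_rot: [104.4, 90.0, 6.4]
wrist_force: [-0.3, -0.1, 0.3]
opening: 0.0001
t 24.5 bed [ 0.0531 -0.      0.1127] F(bed) [-0.1   0.34  0.29] R cols in bed
 [[ 0.     0.    -1.   ]
 [-0.001 -1.    -0.   ]
 [-1.     0.001 -0.   ]] open 0.00011714803558516898
```

View pics/s11.png

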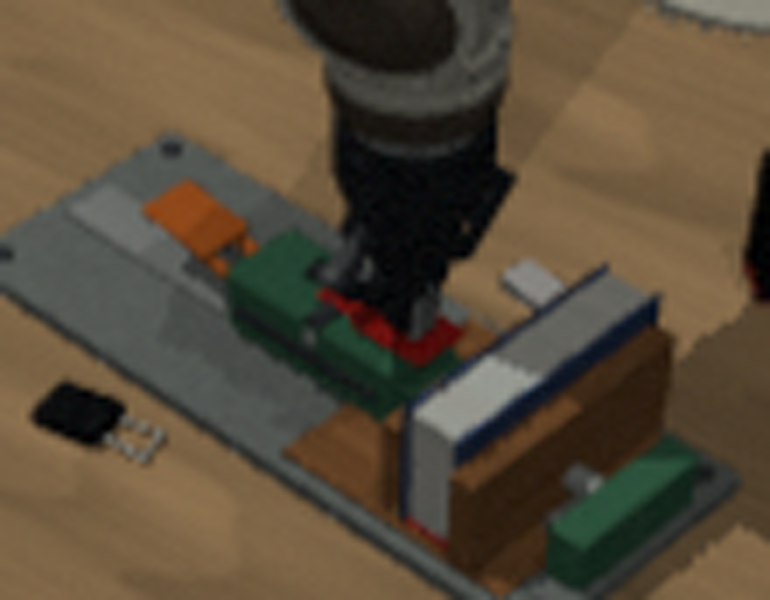

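```bash
python3 -m handwheel '[[0,0,0,0.002,0,0,1],[0,0,0,0.004,0,0,1]]'
```

```text
time: 24.8
ee_pos: [0.5205, 0.0758, 0.1085]
tcp_rot: [79.4, 90.0, -18.6]
wrist_force: [0.8, 0.6, 2.8]
opening: -0.0001
```

```bash
python3 -m handwheel '[[0,0,0,0.001,0,0,1],[0,0,0,0.002,0,0,1]]'
```

```text
time: 25.05
ee_pos: [0.5206, 0.0761, 0.1066]
tcp_rot: [129.6, 89.9, 31.6]
wrist_force: [1.7, 1.3, 3.4]
opening: 0.0
```

```bash
python3 -m handwheel '[[0,0,0,0.001,0,0,1],[0,0,0,0.002,0,0,1]]'
```

```text
time: 25.3
ee_pos: [0.5205, 0.0761, 0.1044]
tcp_rot: [124.5, 90.0, 26.5]
wrist_force: [2.1, 2.0, 3.7]
opening: -0.0003
```

```bash
python3 -m handwheel '[[0,0,0,0.001,0,0,1],[0,0,0,0.002,0,0,1],[0,0,0,0.0025,0,0.002,1],[0,0,0,0.0025,0,0.005,1],[0,0,0,0.0025,0,0.008,1]]'; python3 - <<'E'
from h import *
st()
s=bot.camera("scene");g=cv2.cvtColor(s["frame"],cv2.COLOR_RGB2BGR)
cv2.imwrite("pics/s12.png",cv2.resize(g[150:250,210:320],None,fx=7,fy=6,interpolation=cv2.INTER_CUBIC))
E
```

```text
time: 25.92
ee_pos: [0.5191, 0.0677, 0.1018]
tcp_rot: [20.9, 90.0, -77.1]
wrist_force: [1.3, 1.6, 3.4]
opening: 0.0004
t 25.93 bed [4.470e-02 1.000e-04 1.018e-01] F(bed) [ 1.72 -1.03  3.37] R cols in bed
 [[-0.  0. -1.]
 [-0. -1. -0.]
 [-1.  0.  0.]] open 0.00040109141305796084
```

View pics/s12.png

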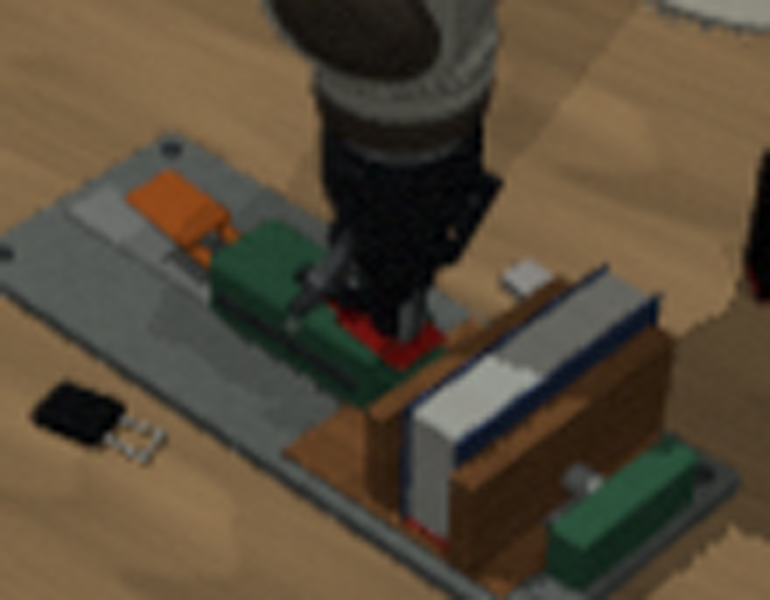

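The head is following and the volume stands upright. I'll keep sliding it home.

```bash
python3 -m handwheel '[[0,0,0,0,0,0.006,1],[0,0,0,0,0,0.012,1],[0,0,0,0,0,0.018,1],[0,0,0,0,0,0.024,1],[0,0,0,0,0,0.03,1],[0,0,0,0,0,0.036,1],[0,0,0,0,0,0.042,1],[0,0,0,0,0,0.048,1],[0,0,0,0,0,0.052,1]]'
```

```text
time: 27.1
ee_pos: [0.5117, 0.016, 0.1017]
tcp_rot: [-47.8, 90.0, -145.8]
wrist_force: [-1.7, 3.1, 4.6]
opening: -0.0004
```

```bash
python3 -c "
from h import *
st()"
python3 -m handwheel '[[0,0,0,0,0,0.003,1],[0,0,0,0,0,0.006,1]]'
```

```text
t 27.1 bed [-0.0075  0.0002  0.1017] F(bed) [2.82 2.13 4.59] R cols in bed
 [[-0.  0. -1.]
 [ 0. -1. -0.]
 [-1. -0.  0.]] open -0.00039895234315084644
time: 27.35
ee_pos: [0.511, 0.0105, 0.1017]
tcp_rot: [-115.5, 90.0, 146.5]
wrist_force: [-1.7, 2.9, 4.8]
opening: 0.0001
```

```bash
python3 -m handwheel '[[0,0,0,0,0,0.002,1],[0,0,0,0,0,0.004,1]]'; python3 -c "
from h import *
st()"
```

```text
time: 27.6
ee_pos: [0.5104, 0.0066, 0.1017]
tcp_rot: [-117.8, 90.0, 144.3]
wrist_force: [-2.0, 1.5, 4.5]
opening: -0.0002
t 27.6 bed [-0.017   0.0002  0.1017] F(bed) [1.16 2.15 4.51] R cols in bed
 [[ 0.  0. -1.]
 [ 0. -1. -0.]
 [-1. -0. -0.]] open -0.00016273463420332244
```

```bash
python3 -m handwheel '[[0,0,0,0,0,0.002,1],[0,0,0,0,0,0.004,1]]'
```

```text
time: 27.85
ee_pos: [0.5099, 0.0026, 0.1017]
tcp_rot: [-91.8, 90.0, 170.2]
wrist_force: [-2.2, 2.6, 4.0]
opening: 0.0001
```

```bash
python3 -m handwheel '[[0,0,0,0,0,0.002,1],[0,0,0,0,0,0.003,1]]'; python3 - <<'E'
from h import *
st()
s=bot.camera("scene");g=cv2.cvtColor(s["frame"],cv2.COLOR_RGB2BGR)
cv2.imwrite("pics/s13.png",cv2.resize(g[150:250,200:310],None,fx=7,fy=6,interpolation=cv2.INTER_CUBIC))
E
```

```text
time: 28.1
ee_pos: [0.5095, -0.0005, 0.1017]
tcp_rot: [-58.3, 90.0, -156.3]
wrist_force: [-2.7, 2.4, 4.5]
opening: -0.0
t 28.1 bed [-0.0241  0.0002  0.1017] F(bed) [2.01 3.01 4.55] R cols in bed
 [[-0.  0. -1.]
 [ 0. -1. -0.]
 [-1. -0.  0.]] open -4.498716525680108e-05
```

View pics/s13.png

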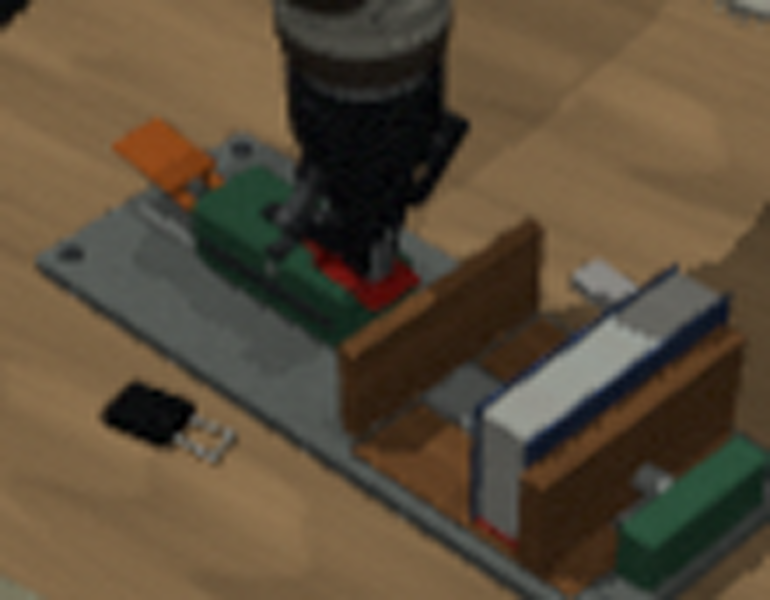

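```bash
python3 -m handwheel '[[0,0,0,0,0,0.0015,1],[0,0,0,0,0,0.003,1]]'
```

```text
time: 28.4
ee_pos: [0.5094, -0.0031, 0.1019]
tcp_rot: [146.7, 89.9, 48.7]
wrist_force: [0.2, 4.7, 3.8]
opening: -0.0003
```

```bash
python3 -m handwheel '[[0,0,0,0,0,0.001,1],[0,0,0,0,0,0.002,1]]'
```

```text
time: 28.65
ee_pos: [0.5094, -0.0049, 0.1021]
tcp_rot: [130.4, 89.9, 32.5]
wrist_force: [0.4, 5.5, 4.9]
opening: -0.0002
```

```bash
python3 -m handwheel '[[0,0,0,0,0,0.001,1],[0,0,0,0,0,0.002,1]]'
```

```text
time: 28.9
ee_pos: [0.5093, -0.0068, 0.1022]
tcp_rot: [128.6, 89.9, 30.6]
wrist_force: [0.6, 6.6, 4.8]
opening: -0.0002
```

```bash
python3 -m handwheel '[[0,0,0,0,0,0.001,1],[0,0,0,0,0,0.002,1]]'
```

```text
time: 29.15
ee_pos: [0.5091, -0.0086, 0.1024]
tcp_rot: [133.4, 89.9, 35.4]
wrist_force: [0.1, 8.0, 7.0]
opening: -0.0001
```

```bash
python3 -m handwheel '[[0,0,0,0,0,0.001,1],[0,0,0,0,0,0.002,1]]'; python3 - <<'E'
from h import *
st()
s=bot.camera("scene");g=cv2.cvtColor(s["frame"],cv2.COLOR_RGB2BGR)
cv2.imwrite("pics/s14.png",cv2.resize(g[150:250,200:310],None,fx=7,fy=6,interpolation=cv2.INTER_CUBIC))
E
```

```text
time: 29.4
ee_pos: [0.5091, -0.0093, 0.1028]
tcp_rot: [155.3, 89.7, 57.4]
wrist_force: [0.9, 18.6, 11.2]
opening: 0.0001
t 29.4 bed [-0.0329 -0.0007  0.1028] F(bed) [18.52  1.7  11.21] R cols in bed
 [[ 0.005  0.002 -1.   ]
 [-0.002 -1.    -0.002]
 [-1.     0.002 -0.005]] open 0.00010658393040174499
```

View pics/s14.png

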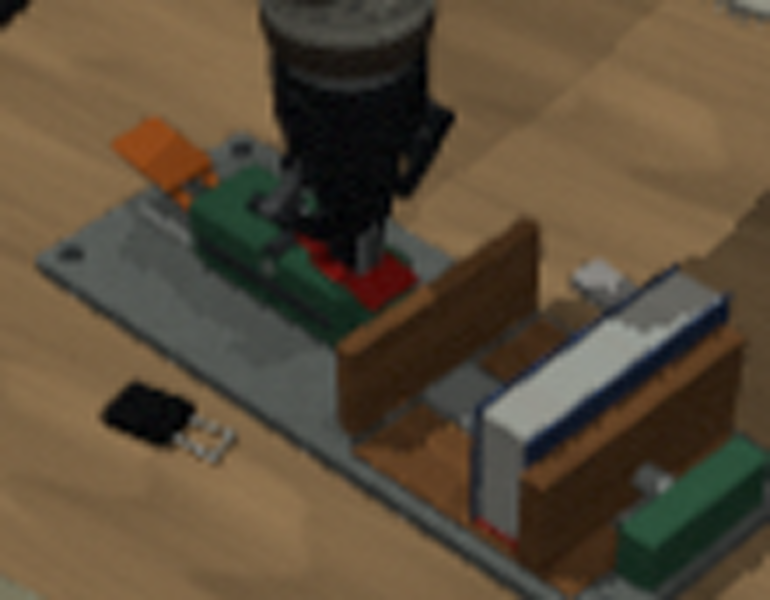

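The stop is reached: 18.5 N at the lip, with no more motion. I'll relieve the side load and lift straight up.

```bash
python3 -m handwheel '[[0,0,0,0,0,0,1],[0,0,0,0,0,-0.001,1],[0,0,0,-0.004,0,-0.001,1],[0,0,0,-0.012,0,-0.001,1],[0,0,0,-0.03,0,-0.001,1],[0,0,0,-0.06,0,-0.001,1],[0,0,0,-0.1,0,-0.001,1],[0,0,0,-0.14,0,0.04,1],[0,0,0,-0.14,0,0.09,1],[0,0,0,-0.14,0,0.15,1],[0,0,0,-0.14,0,0.21,1],[0,0,0,-0.14,0,0.27,1],[0,0,0,-0.14,0,0.27,1],[0,0,0,-0.14,0,0.27,1],[0,0,0,-0.14,0,0.27,1]]'; python3 - <<'E'
from h import *
st()
c=bot.camera("top");f=cv2.cvtColor(c["frame"],cv2.COLOR_RGB2BGR)
cv2.imwrite("pics/t15.png",cv2.resize(f[140:225,175:335],None,fx=5,fy=5,interpolation=cv2.INTER_CUBIC))
s=bot.camera("scene");g=cv2.cvtColor(s["frame"],cv2.COLOR_RGB2BGR)
cv2.imwrite("pics/s15.png",cv2.resize(g[160:260,195:325],None,fx=6,fy=6,interpolation=cv2.INTER_CUBIC))
E
```

```text
time: 31.32
ee_pos: [0.4708, -0.2776, 0.2422]
tcp_rot: [75.2, 90.0, -22.7]
wrist_force: [-0.7, 0.4, -0.3]
opening: 0.0001
t 31.32 bed [-3.039e-01 -1.000e-04  2.422e-01] F(bed) [ 0.34  0.72 -0.33] R cols in bed
 [[-0.     0.002 -1.   ]
 [-0.    -1.    -0.002]
 [-1.     0.     0.   ]] open 0.00012934423064257263
```

View pics/t15.png

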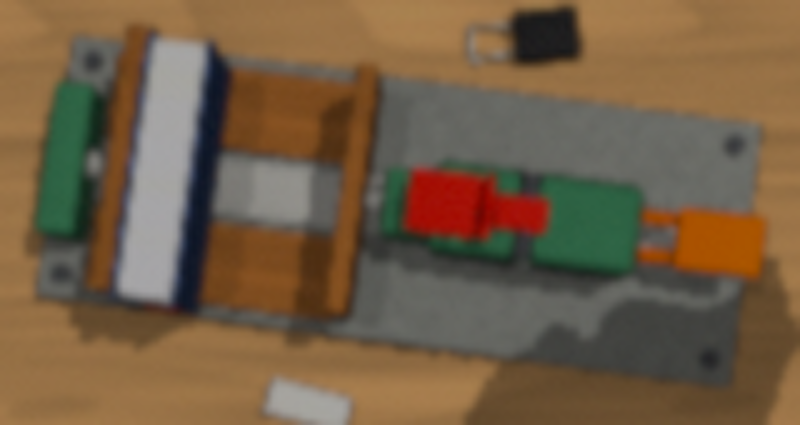

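View pics/s15.png

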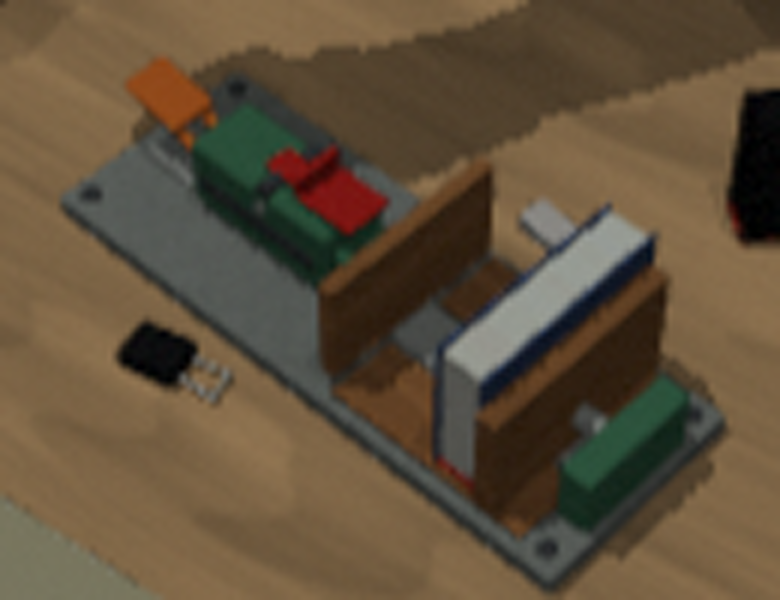

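The head now sits about 10 mm further back than where it started. All levers are up and the volume is upright against the fixed jaw. To be sure that the hard stop was really the home stop, I'll press and push once more with the lever deeper down.

```bash
python3 -m handwheel '[[0,0,0,0,0,-0.06,1],[0,0,0,0,0,-0.12,1],[0,0,0,0,0,-0.18,1],[0,0,0,0,0,-0.23,1],[0,0,0,0.02,0,-0.27,1],[0,0,0,0.06,0,-0.28,1],[0,0,0,0.1,0,-0.28,1],[0,0,0,0.125,0,-0.28,1],[0,0,0,0.13,0,-0.28,1],[0,0,0,0.134,0,-0.28,1],[0,0,0,0.138,0,-0.28,1],[0,0,0,0.141,0,-0.28,1],[0,0,0,0.141,0,-0.28,1]]'; python3 -c "
from h import *
st()"
```

```text
time: 33.05
ee_pos: [0.51, -0.001, 0.1014]
tcp_rot: [118.8, 89.9, 20.9]
wrist_force: [0.4, 5.5, 3.6]
opening: 0.0004
t 33.05 bed [-0.0246 -0.0005  0.1014] F(bed) [5.49 0.35 3.57] R cols in bed
 [[ 0.001  0.001 -1.   ]
 [-0.002 -1.    -0.001]
 [-1.     0.002 -0.001]] open 0.0003854654502002355
```

```bash
python3 -m handwheel '[[0,0,0,0,0,0.0015,1],[0,0,0,0,0,0.003,1],[0,0,0,0,0,0.0045,1],[0,0,0,0,0,0.006,1],[0,0,0,0,0,0.007,1]]'; python3 -c "
from h import *
st()"
```

```text
time: 33.67
ee_pos: [0.5093, -0.0074, 0.102]
tcp_rot: [141.4, 89.8, 43.4]
wrist_force: [0.4, 10.2, 9.9]
opening: -0.0003
t 33.67 bed [-0.031  -0.0006  0.102 ] F(bed) [10.19  1.01  9.92] R cols in bed
 [[ 0.003  0.001 -1.   ]
 [-0.002 -1.    -0.001]
 [-1.     0.002 -0.003]] open -0.0002774414439185099
```

```bash
python3 -m handwheel '[[0,0,0,0,0,0.001,1],[0,0,0,0,0,0.0018,1],[0,0,0,0,0,0.0018,1]]'; python3 -c "
from h import *
st()"
```

```text
time: 34.05
ee_pos: [0.5092, -0.0087, 0.1023]
tcp_rot: [144.2, 89.8, 46.3]
wrist_force: [0.4, 11.6, 8.9]
opening: -0.0001
t 34.05 bed [-0.0323 -0.0007  0.1023] F(bed) [11.59  1.21  8.88] R cols in bed
 [[ 0.003  0.001 -1.   ]
 [-0.003 -1.    -0.001]
 [-1.     0.003 -0.003]] open -6.12149883055857e-05
```

```bash
python3 -m handwheel '[[0,0,0,0,0,0.001,1],[0,0,0,0,0,0.001,1],[0,0,0,0,0,0.001,1]]'; python3 -c "
from h import *
st()"
```

```text
time: 34.42
ee_pos: [0.5092, -0.009, 0.1023]
tcp_rot: [152.6, 89.7, 54.7]
wrist_force: [0.8, 16.5, 10.0]
opening: -0.0
t 34.42 bed [-0.0326 -0.0007  0.1023] F(bed) [16.43  1.47  9.97] R cols in bed
 [[ 0.005  0.002 -1.   ]
 [-0.003 -1.    -0.002]
 [-1.     0.003 -0.005]] open -4.401721360312157e-05
```

```bash
python3 -m handwheel '[[0,0,0,0,0,-0.001,1],[0,0,0,-0.004,0,-0.001,1],[0,0,0,-0.012,0,-0.001,1],[0,0,0,-0.03,0,-0.001,1],[0,0,0,-0.06,0,-0.001,1],[0,0,0,-0.1,0,-0.001,1],[0,0,0,-0.14,0,0.04,1],[0,0,0,-0.14,0,0.09,1],[0,0,0,-0.14,0,0.15,1],[0,0,0,-0.14,0,0.21,1],[0,0,0,-0.14,0,0.27,1],[0,0,0,-0.14,0,0.27,1],[0,0,0,-0.14,0,0.27,1],[0,0,0,-0.14,0,0.27,1]]'; python3 - <<'E'
from h import *
st()
c=bot.camera("top");f=cv2.cvtColor(c["frame"],cv2.COLOR_RGB2BGR)
cv2.imwrite("pics/t16.png",cv2.resize(f[140:225,175:335],None,fx=5,fy=5,interpolation=cv2.INTER_CUBIC))
s=bot.camera("scene");save(s,"s16.png")
for r in bot.tip_of("volume_center",c)[:3]:
    print(r["conf"],bedpos(atz(c,np.array(r["centre"])*[512,384],.077)).round(4))
E
```

```text
time: 36.17
ee_pos: [0.4708, -0.2773, 0.2412]
tcp_rot: [68.2, 90.0, -29.8]
wrist_force: [0.4, -0.5, 0.3]
opening: -0.0002
t 36.17 bed [-3.037e-01 -1.000e-04  2.412e-01] F(bed) [-0.4  -0.45  0.27] R cols in bed
 [[-0.     0.002 -1.   ]
 [-0.    -1.    -0.002]
 [-1.     0.     0.   ]] open -0.0001907827934679182
0.87 [0.1356 0.0002 0.077 ]
0.63 [0.1493 0.2658 0.077 ]
0.61 [0.3874 0.324  0.077 ]
```

View pics/t16.png

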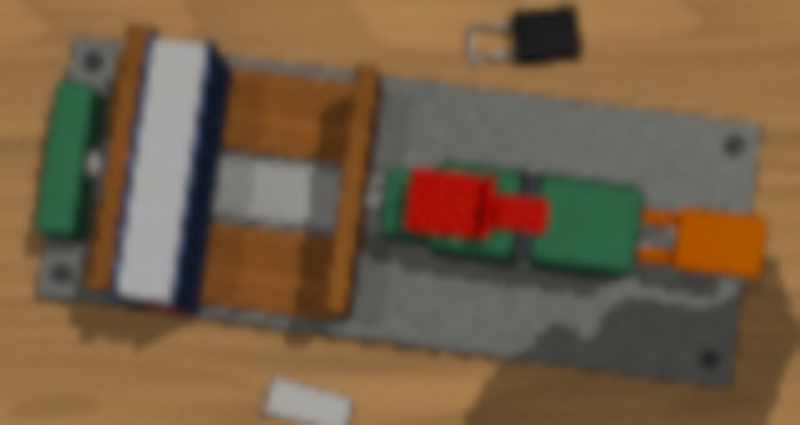

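View pics/s16.png

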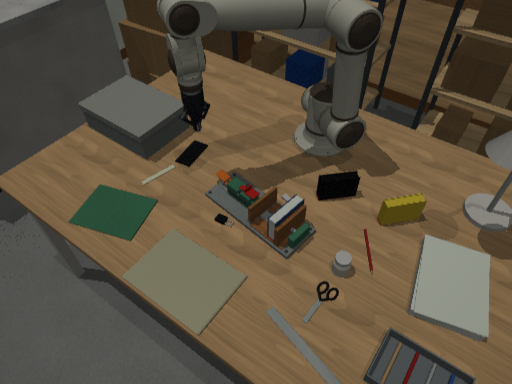

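The head is in the same place after the second push. The volume stands at bed x ≈ 0.136 and y ≈ 0, the levers are up, and the bystanders are where they were. Handing in.

```bash
python3 -c "
from workcell import bot
print(bot.job_done())"
```

```text
the job is handed in; nothing more can be done
None
```

I nipped the blue volume, left it hands-off, slid the clamp head back to its stop and handed the job in at about 36 s; it gave no verdict.

- **Nipping:** Eight strokes of the trigger pushed the volume against the fixed jaw. The last stroke went up to about 17 N on the trigger, and then I let go.
- **Hold:** The fingers were off the clamp for nearly 3 s. I couldn't measure the nip itself. From the figures you gave I estimate it stayed between 13 and 21 N, and the picture showed the volume held between both jaws.
- **Releasing:** I held the red lever down and pushed the head back until it stopped. It resisted with 18.5 N, well above the 7 N needed to slide it. A second push with the lever held down gave 16.4 N at the same place, and the head looked unmoved in the pictures.

**Last checks:** The head is about 10 mm further back than where it started. Trigger and release lever look sprung up. The volume stands upright at bed x ≈ 0.136 m and y ≈ 0, and the bystanders look unmoved by eye. The wrist force was about zero. No check failed or disagreed with another, except that the release needed only about 4 N instead of the up to 18 N expected with the clamp tight. That could mean the nip was at the low end of my estimate.

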